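# Load the tool carrier and hold it up off the modelling stand

### The job

Clear up the sculptor's modelling stand: take the two wire-loop tools out of the drying block and drop them one by one, handle down, into the two empty bores of the tool carrier, one in each end. Then pick the loaded carrier up by its crossbar and finish while still holding it, steady and level, about 10 cm above the stand, so that the top can be wiped underneath. Leave the broad-bladed scraper in the drying block, do not tip the carrier over, and do not disturb the maquette, the spray bottle or the spatula.

Things in the scene. Friction and masses are not known exactly. Their poses are not given: they have to be found in the camera images.
- carrier: The tool carrier, loose, about 0.4 to 0.6 kg: pale wooden block 250 x 80 x 55 mm (own x, y, z) with one round bore at each end and a bridge handle in the middle. Origin: centre of its underside; z up, x along its length from bore to bore. Handle: two uprights (12 mm along x, 30 mm along y) centred at x = -33 and +33 mm, carrying a crossbar along x, 90 mm long, 18 mm wide (y), 22 mm tall, from 114 to 136 mm above the underside. Balanced about its middle when both tools are in.
- crossbar (a point): Centre of the carrier's crossbar, 125 mm above the carrier's underside; same axes as the carrier. The free length between the uprights is 54 mm. Take it from above with the fingers closing along its y (18 mm wide).
- bore_1 (a point): Centre of the floor of the carrier's bore at its x = -100 mm end. The bore is upright, 26 mm in diameter and 45 mm deep: its mouth (2 mm chamfer), level with the block's top, lies 45 mm above this point. Same axes as the carrier.
- bore_2 (a point): Centre of the floor of the bore at the carrier's x = +100 mm end, otherwise as bore_1.
- drying_block: Fixed dark wooden block 200 x 60 x 45 mm (own x, y, z), origin at the centre of its underside, with three round sockets in a row along its x at -68, 0 and +68 mm; each 24 mm in diameter and 35 mm deep, so the tools' feet stand 10 mm above the stand. Each holds one tool; which is where varies.
- loop_tool_1: Loop tool, about 50 to 80 g. Turned wooden handle 20 mm in diameter and 110 mm long (foot chamfered 3 mm over the lowest 4 mm), standing upright handle down in a socket of the drying block. On top a brass ferrule and a small steel wire loop, 18 mm wide, up to 135 mm above the foot. Origin: centre of the foot; z up along the handle. It may lean by up to about 6 degrees. Grip the handle about 95 mm above the foot.
- loop_tool_2: The other loop tool, identical; either may go into either bore.
- scraper: Scraper that stays where it is, in the third socket of the drying block: same handle, but with a steel blade 46 mm wide and 3 mm thick on top, up to 146 mm above the foot. Origin: centre of the foot; blade width along its x.
- maquette: Bystander: off-white clay figure about 170 mm tall on a white board 130 x 110 mm; origin at the centre of the underside.
- spray_bottle: Bystander: white spray bottle, 68 mm in diameter, 187 mm tall, blue trigger head; origin at the centre of the underside.
- spatula: Bystander: spatula lying flat beyond the carrier; origin under its middle, length along its x.
Things that resemble listed ones, but are neither listed nor needed, are in the scene too. Of the things that look like the drying_block, take the one that is farthest to the robot's right at the start.

How it is judged:
By the outcome, as a careful person would: the job done as asked, in the order asked, and still so for the second after the job is handed in, while the arm keeps its last pose, push and grip.
It also fails if it takes over 72 s, if anything falls off the work surface, if the arm or the gripper's body presses on something with over 40 N, if the wrist force passes 120 N, or if a joint passes its speed limit or range.

### The arm

A 6-joint arm with a two-finger parallel gripper is mounted at the origin on the work surface. World frame = base frame: x ahead of the robot, y to its left, z up, the work surface at z = 0. Lengths are in m, angles in rad, forces in N, time in s.
With the tool pointing down it reaches from about 0.35 to 0.775 m from the base axis. Payload 7.3 kg.
Tool frame: the origin (TCP) lies at the very end of the fingers, on their centre line; the grasp point (between the pads) lies 19 mm behind it (robot.pinch_z is the distance from the TCP to the grasp point, in m); z points along the fingers, y is the line along which they close (so a half turn about z gives the same grasp; the last joint's range is limited). The gripper opens to 92 mm and grips with 3 to 60 N. Pads are 19 mm wide; open, the fingers measure 130 mm over their backs; the gripper's body (75 mm by 190 mm) begins 47 mm behind the grasp point.
Start: joints at [-1.449, 0.342, 1.524, -0, 1.275, -0.146], TCP at [0.139, -0.506, 0.227] pointing down, gripper open.
Joint ranges: [-2.53, 2.53], [-0.77, 2.02], [0.04, 2.7], [-1, 4.14], [0.28, 2.66], [-3.11, 3.11]. Speed limits (rad/s): [2.57, 2.57, 3.14, 3.14, 3.14, 3.14].

### API

Orientations are given as [roll, pitch, yaw] about the fixed x, y, z axes, in that order (R = Rz(yaw) Ry(pitch) Rx(roll)).
In Python, from cell import robot gives the robot as it stands.
- The arm moves only by the tool move_arm, never from a script. Its argument "motion" is a list of rows, each a list of 6 numbers: the shift along the tool's x, y, z in units of 0.1 m (1.0 is 0.1 m), then the turn, a rotation vector about the tool's x, y, z in units of pi rad (1.0 is pi rad). In form: [[dx, dy, dz, rx, ry, rz], ...]. A call has 1 to 12 rows; each row is the pose to reach, as a shift and turn from the pose commanded when the call began, along the tool's axes at that moment, turning the shorter way round; what a row does not reach only later rows make up. A row lasts 1/8 s, in which the tool goes at most 62.5 mm and 10.7 degrees, less where a joint would pass 70% of its speed; a pose out of reach is approached as far as the arm can. A call with a number of a shift or a turn outside -1 to 1 is refused whole. A call with a gripper value outside its range is refused whole. "fingers" is the opening, from -1 (shut) to 1 (fully open), set as the call begins (left out, the last holds). The fingers move at their own pace and stop on an object; "newtons" is the grip in N (left out, the last holds). Time passes only in rows, so rows that repeat a pose let the fingers close. It gives the time, the measured TCP pose, the force, the opening and the grip force at its end, in the units of the state.
- robot.observe(): the state, without advancing time (a new reading comes with each control period).
- robot.read_camera(name): name is "scene" or "top" or "wrist"; returns a dict with "image" (420x560x3 uint8, red, green, blue), "range_z" (420x560 float32, m along the optical axis (not along the pixel's ray), 0 where there is no reading), "vfov" (degrees; the focal length in pixels is half the picture's height over the tangent of half this angle, whatever the lens; pixels are square), "cx", "cy" (the principal point, pixels), "extrinsics" (4x4, takes a point from camera to world coordinates); the wrist camera has in their place "hand_eye" (4x4, takes a point from camera to tool coordinates, whose origin is the TCP and whose axes are the flange's). Camera axes: x right, y up, looking along -z (the intrinsics and any distortion apply to the point x, -y, -z); pixel columns grow to the right and rows downward; lengths in m; the calibration is good to about 2 mm. A picture is of the moment at which its call begins: read the wrist's pose just before it.
- robot.hand_in(): hands the job in; it is judged then, once.
The state is a dict: "time": time; "qpos": joint angles; "qvel": joint speeds; "joint_efforts": joint torques, N m; "tool_pos": TCP position; "tool_rot": TCP orientation; "contact_force": force on the tool from outside, world axes, zero at the start; "torque": the same for the moment, N m; "opening": finger opening in m; "grip_force": force on a finger pad.
Only numpy, scipy, OpenCV 4.12 (cv2) and the standard library are available. Lean on these libraries where they do the work, as an engineer would, in place of code of your own. Each camera call takes 0.05 s, during which the arm holds its last target. There are 200 camera calls.

## Working session

There is one attempt and no reset: what is moved stays moved. The work goes in short steps, Python scripts to look and compute and a tool call to move; the robot and the scene stay as the last step left them, time stands still between calls to the robot, and variables do not carry over. Pictures are saved under pics/ and viewed, at most 10 in all, crops included, and the job is handed in when it is done.

Besides the shell and the picture viewer there is one more tool, called after ">>>" as name([rows], argument=value, ...), one row to a line, values as JSON. move_arm: Moves the arm, as the interface text tells. Shifts and turns lie within -1 to 1; 1 stands for 0.1 m of shift or pi rad of turn. Its arguments: {"type":"object","properties":{"motion":{"type":"array"},"fingers":{"type":"number"},"newtons":{"type":"number"}},"required":["motion"]}

```bash
ls; mkdir -p pics; cat > h.py <<'E'
import numpy as np, cv2
from cell import robot
from scipy.spatial.transform import Rotation as R
def grab(name,fn=None):
    o=robot.observe(); c=robot.read_camera(name)
    if 'hand_eye' in c:
        T=np.eye(4);T[:3,:3]=R.from_euler('xyz',o['tool_rot']).as_matrix();T[:3,3]=o['tool_pos']
        c['extrinsics']=T@c['hand_eye']
    if fn: cv2.imwrite(fn,c['image'][:,:,::-1])
    c['f']=210/np.tan(np.radians(c['vfov'])/2)
    return c
def cloud(c):
    z=c['range_z'];v,u=np.mgrid[:420,:560]
    p=np.stack([(u-c['cx'])/c['f']*z,-(v-c['cy'])/c['f']*z,-z],-1)
    return p@c['extrinsics'][:3,:3].T+c['extrinsics'][:3,3]
def ray(c,u,v,h):
    d=c['extrinsics'][:3,:3]@np.array([(u-c['cx'])/c['f'],-(v-c['cy'])/c['f'],-1]);o=c['extrinsics'][:3,3]
    return o+d*(h-o[2])/d[2]
E
python3 - <<'E'
from h import *
print(robot.observe())
for n in('top','scene'):
    c=grab(n,f'pics/{n}0.png');print({k:v for k,v in c.items() if k not in('image','range_z')},(c['range_z']>0).mean())
E
```

```text
pics
{'time': 0.0, 'qpos': array([-1.44898931e+00,  3.42733099e-01,  1.52498494e+00,  3.21508876e-07,
        1.27537657e+00, -1.46016612e-01]), 'qvel': array([ 5.82046150e-05, -8.40944147e-04,  6.62324476e-04,  1.31433707e-03,
        1.26106302e-03, -2.45205440e-03]), 'joint_efforts': array([-6.70046338e-04, -4.31246102e+01, -2.44220209e+01,  7.17329420e-02,
        5.60350728e-02, -1.11402130e-04]), 'tool_pos': array([ 0.13889828, -0.50589288,  0.22605076]), 'tool_rot': array([-3.14010673e+00, -2.18835606e-04,  2.67823373e-01]), 'contact_force': array([0.54919538, 0.0885619 , 0.12676783]), 'torque': array([0.03659748, 0.00627405, 0.06329336]), 'grip_force': 0.0, 'opening': 0.09172538339131114}
{'vfov': 55.569018823336464, 'cx': 290.97774087089425, 'cy': 206.3995331268684, 'extrinsics': array([[-0.02509546,  0.9894854 , -0.14243895,  0.33322411],
       [-0.9996395 , -0.02619853, -0.00587373,  0.00568632],
       [-0.00954367,  0.14224019,  0.98978616,  1.42633757],
       [ 0.        ,  0.        ,  0.        ,  1.        ]]), 'f': np.float64(398.56159465428243)} 0.9961352040816327
{'vfov': 52.688838195008636, 'cx': 285.7554933239313, 'cy': 210.74291009205763, 'extrinsics': array([[-0.86348776, -0.26608129,  0.42847361,  1.07601819],
       [ 0.5040396 , -0.48597125,  0.71398601,  0.88405007],
       [ 0.01824754,  0.83248585,  0.55374574,  0.78016019],
       [ 0.        ,  0.        ,  0.        ,  1.        ]]), 'f': np.float64(424.07469549367477)} 0.9961734693877551
```

View pics/top0.png

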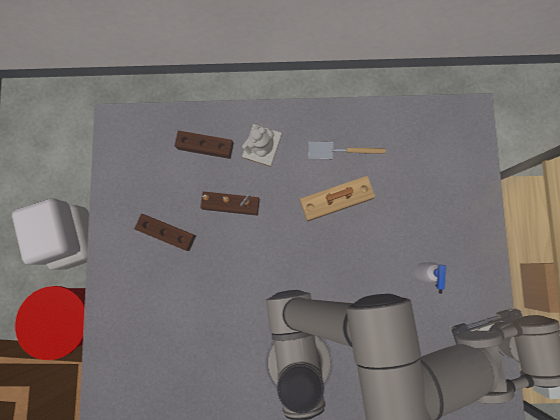

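View pics/scene0.png

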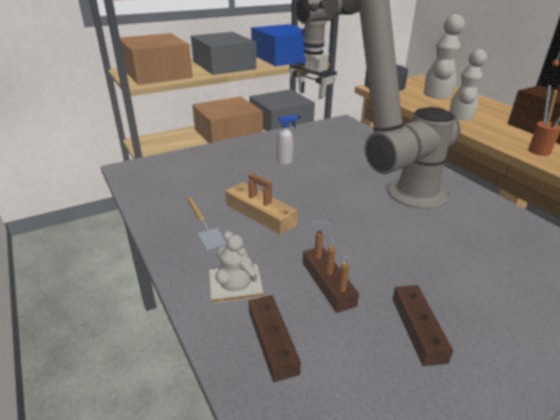

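Top view: three dark blocks stand at (204,145), (230,203) and (165,231). The one at (230,203) is farthest to the robot's right and is the only one holding tools. The scraper seems to be at its right end, near (245,200). The carrier is at (337,198), the spatula at (345,150), the bottle at (432,274) and the maquette at (262,145). I'll confirm with one crop and measure.

```bash
cat > m.py <<'E'
from h import *
c=grab('top');P=cloud(c);im=c['image'];hsv=cv2.cvtColor(im,cv2.COLOR_RGB2HSV)
s=grab('scene')
a=cv2.resize(im[170:235,190:390],None,fx=4,fy=4,interpolation=cv2.INTER_CUBIC)
b=cv2.resize(s['image'][160:320,200:400],None,fx=2,fy=2,interpolation=cv2.INTER_CUBIC)
cv=np.zeros((a.shape[0]+b.shape[0],800,3),np.uint8);cv[:a.shape[0]]=a;cv[a.shape[0]:,:b.shape[1]]=b
cv2.imwrite('pics/crop.png',cv[:,:,::-1])
def blk(box,zlo,zhi,n,cam):
    P=cloud(cam);u0,v0,u1,v1=box;Q=P[v0:v1,u0:u1].reshape(-1,3);Q=Q[(Q[:,2]>zlo)&(Q[:,2]<zhi)]
    r=cv2.minAreaRect((Q[:,:2]*1000).astype(np.float32));bp=cv2.boxPoints(r)
    e=max([(bp[1]-bp[0]),(bp[2]-bp[1])],key=np.linalg.norm)
    print(n,'c',np.round(r[0],1),'size',np.round(r[1],1),'ang',np.degrees(np.arctan2(e[1],e[0])),'z',np.median(Q[:,2]),len(Q))
blk((190,180,270,225),.038,.052,'block top',c);blk((290,165,385,230),.047,.062,'carrier top',c);blk((290,165,385,230),.125,.15,'bar',c)
blk((290,235,370,310),.038,.052,'block scene',s);blk((215,165,305,240),.047,.062,'carrier scene',s);blk((215,165,305,240),.125,.15,'bar scene',s)
for n,cam,(u0,v0,u1,v1) in(('top',c,(190,180,270,225)),('scene',s,(290,210,370,310))):
    Q=cloud(cam)[v0:v1,u0:u1].reshape(-1,3);Q=Q[(Q[:,2]>.07)&(Q[:,2]<.2)]
    m,l,st=cv2.kmeans(Q[:,:2].astype(np.float32),3,None,(3,50,1e-5),5,0)
    for i in range(3):
        q=Q[l[:,0]==i];print(n,np.round(st[i],4),len(q),q[:,2].max())
print('obst')
for n,cam,(u0,v0,u1,v1) in(('bottle',c,(410,255,455,295)),('maq',c,(235,115,285,170))):
    Q=cloud(cam)[v0:v1,u0:u1].reshape(-1,3);Q=Q[Q[:,2]>.02];print(n,Q.min(0),Q.max(0))
E
python3 m.py
```

```text
block top c [552.4 232.6] size [201.5  60.9] ang 82.38827 z 0.04446403465672155 770
carrier top c [ 558. -146.] size [ 81.  250.7] ang -72.51466 z 0.055023924462088036 1327
bar c [ 557.8 -145.6] size [19.2 89. ] ang -72.390335 z 0.13531358764257828 158
block scene c [550.2 231.1] size [203.8  62.3] ang 82.18625 z 0.044869328735819725 1021
carrier scene c [ 555.4 -146.9] size [ 86.6 253.4] ang -72.42136 z 0.05454699131708829 998
bar scene c [ 558.1 -146.5] size [21.8 91. ] ang -70.93979 z 0.13426502193230894 141
top [0.5496 0.2292] 44 0.14563026899521248
top [0.5411 0.1631] 66 0.1601160404462385
top [0.5589 0.2966] 48 0.14868392400194064
scene [0.5629 0.3023] 188 0.1469407113150185
scene [0.5433 0.1663] 304 0.15762428946052043
scene [0.5541 0.2353] 161 0.14432477292937895
obst
bottle [ 0.23373441 -0.46267836  0.02069241] [0.33322411 0.00568632 1.42633757]
maq [0.33322411 0.00568632 0.02018352] [0.82110117 0.18343899 1.42633757]
```

View pics/crop.png

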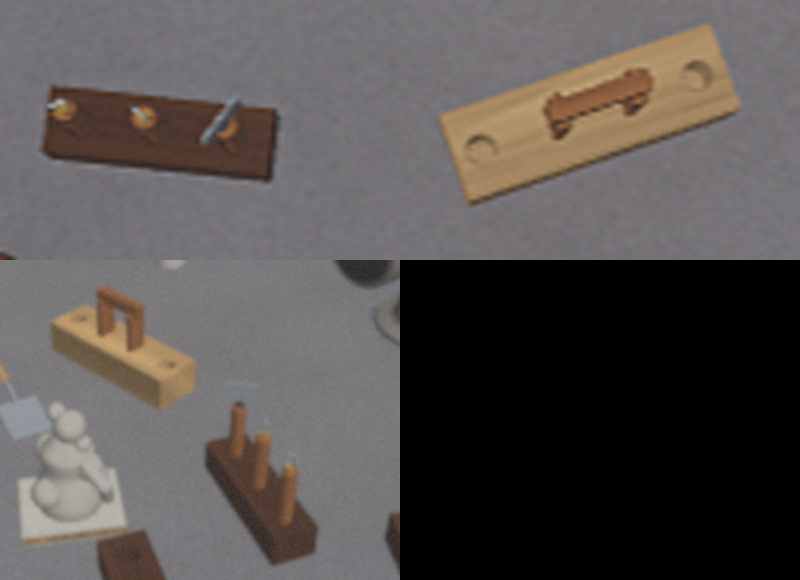

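The crop confirms it: the block's middle (140,118) and left (65,110) tools carry small loops with brass ferrules, and the right one (222,120) carries the broad blade, so it's the scraper. Next I'll plan the approach and estimate the leans.

```bash
cat > plan.py <<'E'
from h import *
def T(x,y,z,Rm):
    M=np.eye(4);M[:3,:3]=Rm;M[:3,3]=x,y,z;return M
def down(psi,lean=(0,0)):   # lean = tool axis dx/dz, dy/dz (up axis)
    B=R.from_euler('xyz',[np.pi,0,np.radians(psi)])
    a=np.array([lean[0],lean[1],1.]);a/=np.linalg.norm(a)
    return (R.from_rotvec(np.cross([0,0,1],a))*B).as_matrix()
def cur():
    o=robot.observe();return T(*o['tool_pos'],R.from_euler('xyz',o['tool_rot']).as_matrix())
def rel(A,B):
    D=np.linalg.inv(A)@B
    return np.round(np.r_[D[:3,3]/.1,R.from_matrix(D[:3,:3]).as_rotvec()/np.pi],3)
def app(A,r):
    D=np.eye(4);D[:3,3]=np.array(r[:3])*.1;D[:3,:3]=R.from_rotvec(np.array(r[3:])*np.pi).as_matrix();return A@D
def go(A,B,n=None,via=None):
    """split A->B into n calls; prints each"""
    from scipy.spatial.transform import Slerp
    n=n or 1
    while 1:
        S=Slerp([0,1],R.from_matrix([A[:3,:3],B[:3,:3]]));C=A;out=[]
        for i in range(1,n+1):
            t=i/n;M=T(*(A[:3,3]*(1-t)+B[:3,3]*t),S(t).as_matrix());r=rel(C,M);out.append(r);C=app(C,r)
        if np.abs(out).max()<=1:break
        n+=1
    for r in out:print(r.tolist())
    return C
E
python3 - <<'E'
from plan import *
s=grab('scene')
Q=cloud(s)[210:310,290:370].reshape(-1,3)
for n,cx in(('1',(.560,.299)),('2',(.551,.232)),('s',(.543,.166))):
    q=Q[(np.hypot(*(Q[:,:2]-cx).T)<.025)&(Q[:,2]>.052)&(Q[:,2]<.117)]
    A=np.c_[q[:,2],np.ones(len(q))]
    k=np.linalg.lstsq(A,q[:,:2],rcond=None)[0];print(n,len(q),'lean',np.round(k[0],3),'at z=.1',np.round(k[0]*.1+k[1],4))
c=cur()
w=[(.28,-.47,.30,30),(.52,-.2,.30,55),(.56,.10,.30,75),(.53,.28,.28,82.3)]
for a in w: print('#',a);c=go(c,T(*a[:3],down(a[3])))
print(robot.read_camera('wrist')['hand_eye'])
E
```

```text
1 168 lean [0.006 0.001] at z=.1 [0.5639 0.3035]
2 158 lean [ 0.004 -0.011] at z=.1 [0.5549 0.2363]
s 149 lean [0.004 0.007] at z=.1 [0.5455 0.1691]
# (0.28, -0.47, 0.3, 30)
[0.728, 0.012, -0.368, -0.0, -0.0, -0.041]
[0.721, 0.106, -0.368, -0.0, -0.0, -0.04]
# (0.52, -0.2, 0.3, 55)
[0.857, -0.286, 0.0, -0.0, -0.0, -0.035]
[0.882, -0.19, 0.001, -0.0, -0.0, -0.035]
[0.899, -0.092, 0.0, -0.0, -0.0, -0.034]
[0.903, 0.004, 0.001, -0.0, -0.0, -0.035]
# (0.56, 0.1, 0.3, 75)
[0.895, -0.465, 0.001, -0.0, -0.0, -0.037]
[0.943, -0.358, 0.0, -0.0, -0.0, -0.037]
[0.978, -0.247, 0.001, -0.0, -0.0, -0.037]
# (0.53, 0.28, 0.28, 82.3)
[0.83, -0.379, 0.1, -0.0, -0.0, -0.02]
[0.852, -0.325, 0.101, -0.0, -0.0, -0.021]
[[ 3.10337571e-04  9.68170635e-01  2.50290883e-01  6.70332701e-02]
 [ 9.99999795e-01 -4.40517154e-04  4.64093076e-04  7.61693110e-04]
 [ 5.59578715e-04  2.50290688e-01 -9.68170573e-01 -1.58483105e-01]
 [ 0.00000000e+00  0.00000000e+00  0.00000000e+00  1.00000000e+00]]
```

>>> move_arm([
  [0.73,0.01,-0.37,0,0,-0.04],
  [0.73,0.01,-0.37,0,0,-0.04],
], fingers=1)

```text
time: 0.55
tool_pos: [0.2116, -0.4878, 0.2652]
tool_rot: [3.139, -0.0, 0.396]
contact_force: [-0.2, -1.2, 0.2]
opening: 0.092
grip_force: 0.0
```

>>> move_arm([
  [0.72,0.1,-0.37,0,0,-0.04],
  [0.72,0.1,-0.37,0,0,-0.04],
])

```text
time: 0.8
tool_pos: [0.2821, -0.4692, 0.3021]
tool_rot: [3.139, 0.0, 0.521]
contact_force: [0.0, 0.2, 0.1]
opening: 0.0915
grip_force: 0.0
```

>>> move_arm([
  [0.86,-0.29,0,0,0,-0.035],
  [0.86,-0.29,0,0,0,-0.035],
])

```text
time: 1.05
tool_pos: [0.3409, -0.4001, 0.3001]
tool_rot: [-3.14, 0.0, 0.629]
contact_force: [-0.4, -0.5, -0.5]
opening: 0.0918
grip_force: 0.0
```

>>> move_arm([
  [0.88,-0.19,0,0,0,-0.035],
  [0.88,-0.19,0,0,0,-0.035],
])

```text
time: 1.3
tool_pos: [0.4009, -0.3328, 0.3001]
tool_rot: [-3.14, 0.0, 0.74]
contact_force: [-0.4, -1.0, -0.4]
opening: 0.0919
grip_force: 0.0
```

>>> move_arm([
  [0.9,-0.09,0,0,0,-0.035],
  [0.9,-0.09,0,0,0,-0.035],
])

```text
time: 1.55
tool_pos: [0.4614, -0.2656, 0.3]
tool_rot: [-3.14, 0.0, 0.85]
contact_force: [-0.1, -0.4, -0.0]
opening: 0.0919
grip_force: 0.0
```

>>> move_arm([
  [0.9,0,0,0,0,-0.035],
  [0.9,0,0,0,0,-0.035],
])

```text
time: 1.8
tool_pos: [0.521, -0.1981, 0.2998]
tool_rot: [-3.14, 0.0, 0.96]
contact_force: [0.1, 0.2, -0.1]
opening: 0.0917
grip_force: 0.0
```

>>> move_arm([
  [0.9,-0.46,0,0,0,-0.037],
  [0.9,-0.46,0,0,0,-0.037],
])

```text
time: 2.05
tool_pos: [0.5339, -0.0981, 0.2998]
tool_rot: [-3.14, 0.001, 1.075]
contact_force: [-0.3, 0.2, -0.4]
opening: 0.0919
grip_force: 0.0
```

>>> move_arm([
  [0.94,-0.36,0,0,0,-0.037],
  [0.94,-0.36,0,0,0,-0.037],
])

```text
time: 2.3
tool_pos: [0.5468, 0.0018, 0.3]
tool_rot: [-3.14, 0.001, 1.191]
contact_force: [0.5, 0.1, 0.6]
opening: 0.0919
grip_force: 0.0
```

>>> move_arm([
  [0.98,-0.25,0,0,0,-0.037],
  [0.98,-0.25,0,0,0,-0.037],
])

```text
time: 2.55
tool_pos: [0.56, 0.1021, 0.2999]
tool_rot: [-3.141, 0.001, 1.308]
contact_force: [1.1, -0.5, -0.0]
opening: 0.0916
grip_force: 0.0
```

>>> move_arm([
  [0.83,-0.38,0.1,0,0,-0.02],
  [0.83,-0.38,0.1,0,0,-0.02],
])

```text
time: 2.8
tool_pos: [0.5442, 0.1923, 0.2894]
tool_rot: [-3.14, 0.001, 1.371]
contact_force: [-0.6, -0.3, 0.3]
opening: 0.0915
grip_force: 0.0
```

>>> move_arm([
  [0.85,-0.33,0.1,0,0,-0.02],
  [0.85,-0.33,0.1,0,0,-0.02],
  [0.85,-0.33,0.1,0,0,-0.02],
])

```text
time: 3.18
tool_pos: [0.529, 0.2813, 0.2793]
tool_rot: [-3.14, 0.002, 1.434]
contact_force: [0.5, -0.5, -0.0]
opening: 0.0917
grip_force: 0.0
```

```bash
cat > tools.py <<'E'
from plan import *
def tool(Q,cx):
    """handle centre per height slice from a circle (r=10mm) fit to surface points, then a line through the centres"""
    from scipy.optimize import least_squares
    q=Q[(np.hypot(*(Q[:,:2]-cx).T)<.022)&(Q[:,2]>.055)&(Q[:,2]<.116)]
    f=lambda p:np.hypot(q[:,0]-p[0]-p[2]*(q[:,2]-.1),q[:,1]-p[1]-p[3]*(q[:,2]-.1))-.010
    s=least_squares(f,[cx[0],cx[1],0,0],loss='soft_l1',f_scale=.001)
    return len(q),np.round(s.x,4),np.round(np.std(s.fun),4)
E
python3 - <<'E'
from tools import *
c=grab('wrist','pics/w1.png');W=cloud(c).reshape(-1,3);S=cloud(grab('scene')).reshape(-1,3);Tp=cloud(grab('top')).reshape(-1,3)
for n,cx in(('1',(.560,.298)),('2',(.551,.231)),('s',(.543,.165))):
    print(n,'wrist',tool(W,cx),'scene',tool(S,cx))
    for nm,Z in(('w',W),('t',Tp)):
        q=Z[(np.hypot(*(Z[:,:2]-cx).T)<.03)&(Z[:,2]>.119)&(Z[:,2]<.17)];print(nm,len(q),np.round(q.mean(0),4),q[:,2].max())
E
```

```text
1 wrist (134, array([ 0.5599,  0.298 ,  0.0014, -0.0008]), np.float64(0.0001)) scene (163, array([ 0.5587,  0.2978, -0.0186,  0.0024]), np.float64(0.0013))
w 313 [0.5595 0.2992 0.1269] 0.14684304061717518
t 16 [0.5602 0.2967 0.1295] 0.14644136941747954
2 wrist (295, array([ 5.509e-01,  2.306e-01,  2.000e-03, -2.000e-04]), np.float64(0.0002)) scene (149, array([ 0.5497,  0.2303, -0.005 , -0.0041]), np.float64(0.0013))
w 295 [0.5502 0.2323 0.1281] 0.14571626447667885
t 19 [0.5517 0.2314 0.1266] 0.143392196671579
s wrist (5, array([ 0.5421,  0.1638, -0.0061,  0.0139]), np.float64(0.0001)) scene (139, array([0.5407, 0.163 , 0.0145, 0.0077]), np.float64(0.0016))
w 780 [0.5424 0.1647 0.1442] 0.15784746400995947
t 45 [0.542  0.1643 0.1416] 0.15971801239408134
```

View pics/w1.png

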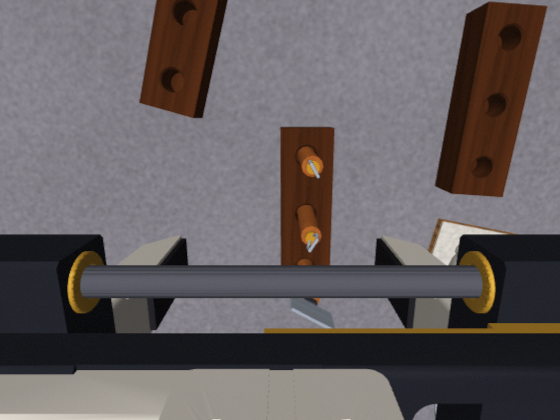

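The wrist view shows the loop tools upright at (311,165) and (311,235) and the scraper at (312,310). I'll take the far one first.

```bash
python3 - <<'E'
from plan import *
c=cur()
for a in [(.560,.298,.2,82.3),(.560,.298,.086,82.3)]: print('#',a);c=go(c,T(*a[:3],down(a[3])))
E
```

```text
# (0.56, 0.298, 0.2, 82.3)
[0.231, 0.269, 0.804, -0.0, 0.0, -0.002]
# (0.56, 0.298, 0.086, 82.3)
[0.001, 0.0, 0.57, -0.0, 0.0, 0.0]
[0.001, 0.001, 0.57, -0.0, 0.0, 0.0]
```

>>> move_arm([
  [0.23,0.27,0.4,0,0,-0.002],
  [0.23,0.27,0.8,0,0,-0.002],
  [0.23,0.27,0.8,0,0,-0.002],
])

```text
time: 3.7
tool_pos: [0.5586, 0.2972, 0.1974]
tool_rot: [-3.135, 0.004, 1.437]
contact_force: [-0.3, 0.2, 0.3]
opening: 0.0919
grip_force: 0.0
```

>>> move_arm([
  [0,0,0.3,0,0,0],
  [0,0,0.57,0,0,0],
  [0,0,0.57,0,0,0],
])

```text
time: 4.08
tool_pos: [0.5596, 0.2983, 0.144]
tool_rot: [-3.14, 0.001, 1.438]
contact_force: [0.3, -0.7, 0.4]
opening: 0.0918
grip_force: 0.0
```

>>> move_arm([
  [0,0,0.2,0,0,0],
  [0,0,0.4,0,0,0],
  [0,0,0.57,0,0,0],
  [0,0,0.57,0,0,0],
])

```text
time: 4.58
tool_pos: [0.5597, 0.2991, 0.0868]
tool_rot: [-3.141, 0.0, 1.439]
contact_force: [0.2, -0.0, 0.6]
opening: 0.0917
grip_force: 0.0
```

>>> move_arm([
  [0,0,0,0,0,0],
  [0,0,0,0,0,0],
  [0,0,0,0,0,0],
  [0,0,0,0,0,0],
  [0,0,0,0,0,0],
  [0,0,0,0,0,0],
  [0,0,0,0,0,0],
  [0,0,0,0,0,0],
], fingers=-1, newtons=20)

```text
time: 5.58
tool_pos: [0.5596, 0.2994, 0.0866]
tool_rot: [-3.142, 0.0, 1.44]
contact_force: [0.1, -0.4, -0.0]
opening: 0.0195
grip_force: 20.0
```

```bash
python3 - <<'E'
from plan import *
c=cur()
for a in [(.560,.299,.28,82.3),(.527,-.051,.28,107.6),(.527,-.051,.17,107.6)]: print('#',a);c=go(c,T(*a[:3],down(a[3])))
E
```

```text
# (0.56, 0.299, 0.28, 82.3)
[-0.002, 0.002, -0.967, -0.0, 0.0, 0.001]
[-0.002, 0.002, -0.967, -0.0, 0.0, 0.0]
# (0.527, -0.051, 0.28, 107.6)
[-0.878, 0.036, 0.0, -0.0, 0.0, -0.035]
[-0.877, -0.062, 0.0, -0.0, 0.0, -0.035]
[-0.864, -0.156, 0.0, -0.0, 0.0, -0.035]
[-0.843, -0.251, 0.001, -0.0, 0.0, -0.036]
# (0.527, -0.051, 0.17, 107.6)
[0.0, -0.0, 0.55, -0.0, 0.0, 0.0]
[0.0, -0.0, 0.55, -0.0, 0.0, 0.0]
```

>>> move_arm([
  [0,0,-0.2,0,0,0],
  [0,0,-0.5,0,0,0],
  [0,0,-0.97,0,0,0],
  [0,0,-0.97,0,0,0],
])

```text
time: 6.08
tool_pos: [0.5616, 0.3002, 0.188]
tool_rot: [3.134, -0.004, 1.44]
contact_force: [-0.0, -0.4, -1.1]
opening: 0.0194
grip_force: 20.0
```

>>> move_arm([
  [0,0,-0.5,0,0,0],
  [0,0,-0.97,0,0,0],
  [0,0,-0.97,0,0,0],
])

```text
time: 6.45
tool_pos: [0.5609, 0.3, 0.284]
tool_rot: [3.136, -0.003, 1.44]
contact_force: [0.1, 0.4, -1.1]
opening: 0.0191
grip_force: 20.0
```

>>> move_arm([
  [-0.44,0.02,0,0,0,-0.018],
  [-0.88,0.04,0,0,0,-0.035],
  [-0.88,0.04,0,0,0,-0.035],
])

```text
time: 6.82
tool_pos: [0.5514, 0.209, 0.2788]
tool_rot: [-3.138, 0.002, 1.546]
contact_force: [-0.2, 0.5, -0.4]
opening: 0.0195
grip_force: 20.0
```

>>> move_arm([
  [-0.44,-0.03,0,0,0,-0.018],
  [-0.88,-0.06,0,0,0,-0.035],
  [-0.88,-0.06,0,0,0,-0.035],
])

```text
time: 7.2
tool_pos: [0.5438, 0.1222, 0.2794]
tool_rot: [-3.139, 0.0, 1.656]
contact_force: [-0.5, 0.7, -1.1]
opening: 0.0191
grip_force: 20.0
```

>>> move_arm([
  [-0.43,-0.08,0,0,0,-0.018],
  [-0.86,-0.16,0,0,0,-0.035],
  [-0.86,-0.16,0,0,0,-0.035],
])

```text
time: 7.58
tool_pos: [0.5358, 0.0358, 0.2797]
tool_rot: [-3.14, -0.0, 1.766]
contact_force: [0.1, 0.0, -1.1]
opening: 0.0195
grip_force: 20.0
```

>>> move_arm([
  [-0.42,-0.13,0,0,0,-0.018],
  [-0.84,-0.25,0,0,0,-0.036],
  [-0.84,-0.25,0,0,0,-0.036],
])

```text
time: 7.95
tool_pos: [0.5282, -0.0511, 0.2799]
tool_rot: [-3.141, -0.001, 1.88]
contact_force: [-0.2, 0.8, -1.3]
opening: 0.0195
grip_force: 20.0
```

>>> move_arm([
  [0,0,0.4,0,0,0],
  [0,0,0.8,0,0,0],
  [0,0,0.8,0,0,0],
  [0,0,0.8,0,0,0],
])

```text
time: 8.45
tool_pos: [0.529, -0.0495, 0.202]
tool_rot: [3.14, 0.001, 1.883]
contact_force: [-0.2, -0.1, -0.7]
opening: 0.0191
grip_force: 20.0
```

```bash
cat > chk.py <<'E'
from tools import *
from scipy.optimize import least_squares
def handle(Q,cx,z0,z1):
    q=Q[(np.hypot(*(Q[:,:2]-cx).T)<.022)&(Q[:,2]>z0)&(Q[:,2]<z1)]
    f=lambda p:np.hypot(q[:,0]-p[0]-p[2]*(q[:,2]-z0),q[:,1]-p[1]-p[3]*(q[:,2]-z0))-.010
    s=least_squares(f,[cx[0],cx[1],0,0],loss='soft_l1',f_scale=.001)
    return len(q),np.round(s.x,4),np.round(np.std(s.fun),4)
def rect(Q,zlo,zhi):
    Q=Q[(Q[:,2]>zlo)&(Q[:,2]<zhi)&(np.hypot(Q[:,0]-.557,Q[:,1]+.146)<.15)]
    r=cv2.minAreaRect((Q[:,:2]*1000).astype(np.float32));return np.round(r[0],1),np.round(r[1],1),round(r[2],1),len(Q)
def bore(Q,cx):   # hole = ring of top-surface points around a void
    q=Q[(abs(Q[:,2]-.055)<.004)];d=np.hypot(*(q[:,:2]-cx).T);q=q[d<.030]
    H=np.zeros((140,140),np.uint8);ij=np.round((q[:,:2]-cx)*2000+70).astype(int)
    for i,j in ij: cv2.circle(H,(i,j),3,255,-1)
    cs,_=cv2.findContours(255-H,cv2.RETR_LIST,cv2.CHAIN_APPROX_NONE)
    return [(np.round(np.array(cv2.minEnclosingCircle(k)[0])/2000-.035+cx,4),round(cv2.minEnclosingCircle(k)[1]/2+1.5,1)) for k in cs if cv2.contourArea(k)>200]
E
python3 - <<'E'
from chk import *
o=robot.observe();print(o['tool_pos'])
W=cloud(grab('wrist','pics/w2.png')).reshape(-1,3);S=cloud(grab('scene')).reshape(-1,3);Tp=cloud(grab('top')).reshape(-1,3)
for n,Q in(('w',W),('s',S),('t',Tp)):
    try:print(n,'handle',handle(Q,(.529,-.05),.13,.195))
    except Exception as e:print(e)
    print(rect(Q,.05,.06),'bar',rect(Q,.13,.142))
    for b in((.527,-.051),(.587,-.241)):print('bore',bore(Q,np.array(b)))
E
```

```text
[ 0.52900987 -0.04948703  0.20197   ]
w handle (977, array([ 0.5296, -0.051 , -0.0021, -0.0016]), np.float64(0.0002))
(array([ 543.6, -106.3]), array([ 80.1, 163.2]), 17.6, 5288) bar (array([539.7, -86.5]), array([19.9, 94.5]), 15.9, 302)
bore [(array([ 0.527 , -0.0508]), 33.5), (array([ 0.5268, -0.0512]), 50.6)]
bore [(array([ 0.5868, -0.2412]), 50.6)]
s handle (120, array([ 0.5287, -0.0513, -0.0076, -0.0129]), np.float64(0.0018))
(array([ 555.5, -147.3]), array([ 86.4, 254.4]), 17.3, 930) bar (array([ 547.8, -114.6]), array([ 21.9, 154.8]), 15.1, 128)
bore [(array([ 0.5315, -0.0675]), 8.5), (array([ 0.5255, -0.0745]), 9.4), (array([ 0.5268, -0.0512]), 50.6)]
bore [(array([ 0.5868, -0.2412]), 50.6)]
t handle (0, array([ 0.529, -0.05 ,  0.   ,  0.   ]), np.float64(nan))
(array([ 557.8, -146.2]), array([ 80.2, 250.6]), 17.5, 578) bar (array([ 565.6, -170.2]), array([18.1, 36.7]), 16.1, 48)
bore [(array([ 0.5042, -0.0375]), 7.3), (array([ 0.5268, -0.0512]), 50.6)]
bore [(array([ 0.5946, -0.223 ]), 12.4), (array([ 0.5732, -0.2245]), 14.5), (array([ 0.6068, -0.233 ]), 14.6), (array([ 0.5676, -0.2472]), 9.4), (array([ 0.5672, -0.2583]), 7.2), (array([ 0.576, -0.258]), 8.8), (array([ 0.603 , -0.2507]), 19.0), (array([ 0.5832, -0.2641]), 9.6), (array([ 0.5868, -0.2412]), 50.6)]
  ret = _var(a, axis=axis, dtype=dtype, out=out, ddof=ddof,
  arrmean = um.true_divide(arrmean, div, out=arrmean,
  ret = ret.dtype.type(ret / rcount)
```

View pics/w2.png

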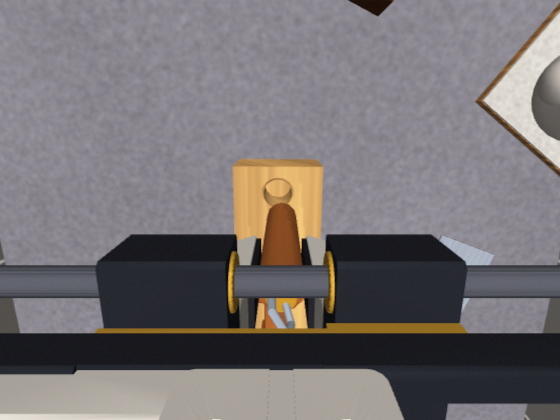

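The wrist view shows the bore rim centred near (278,192), with the held handle upright and its foot near (282,210).

```bash
python3 - <<'E'
from chk import *
c=grab('wrist');P=cloud(c)
for u,v in((278,192),(278,179),(264,192),(292,192)):print(ray(c,u,v,.055))
# rim: points below top surface seen inside the bore
z=P[170:215,255:300,2];m=(z<.050).astype(np.uint8)
k=max(cv2.findContours(m,0,1)[0],key=cv2.contourArea);x,y,w,h=cv2.boundingRect(k);print(x+255,y+170,w,h)
print(ray(c,255+x+(w-1)/2,170+y,.055),ray(c,255+x,170+y+h/2,.055),ray(c,255+x+w-1,170+y+h/2,.055))
A=cur();print(go(A,T(A[0,3]-.003,A[1,3]-.001,.12,down(107.6))))
E
```

```text
[ 0.52714368 -0.05193612  0.055     ]
[ 0.52351431 -0.04061377  0.055     ]
[ 0.51512018 -0.05581257  0.055     ]
[ 0.53916908 -0.04805906  0.055     ]
263 178 29 27
[ 0.52238793 -0.04002588  0.055     ] [ 0.51412533 -0.05564844  0.055     ] [ 0.53816504 -0.04789781  0.055     ]
[0.001, -0.034, 0.822, 0.001, 0.0, 0.002]
[[-3.00903344e-01  9.53654611e-01 -2.45594886e-04  5.25751063e-01]
 [ 9.53653542e-01  3.00902596e-01 -1.59655787e-03 -5.14207298e-02]
 [-1.44866464e-03 -7.14622037e-04 -9.99998695e-01  1.19964218e-01]
 [ 0.00000000e+00  0.00000000e+00  0.00000000e+00  1.00000000e+00]]
```

>>> move_arm([
  [0,-0.03,0.1,0,0,0.002],
  [0,-0.03,0.3,0,0,0.002],
  [0,-0.03,0.5,0,0,0.002],
  [0,-0.03,0.6,0,0,0.002],
  [0,-0.03,0.7,0,0,0.002],
  [0,-0.03,0.8,0,0,0.002],
  [0,-0.03,0.8,0,0,0.002],
  [0,-0.03,0.8,0,0,0.002],
])

```text
time: 9.65
tool_pos: [0.5254, -0.0516, 0.121]
tool_rot: [3.141, 0.0, 1.876]
contact_force: [-0.4, 0.3, -0.3]
opening: 0.0192
grip_force: 20.0
```

>>> move_arm([
  [0,0,0.1,0,0,0],
  [0,0,0.2,0,0,0],
  [0,0,0.27,0,0,0],
  [0,0,0.32,0,0,0],
  [0,0,0.32,0,0,0],
  [0,0,0.32,0,0,0],
])

```text
time: 10.4
tool_pos: [0.5253, -0.0516, 0.0889]
tool_rot: [3.141, 0.0, 1.876]
contact_force: [-0.3, -0.2, -0.8]
opening: 0.0192
grip_force: 20.0
```

>>> move_arm([
  [0,0,0,0,0,0],
  [0,0,0,0,0,0],
  [0,0,0,0,0,0],
  [0,0,0,0,0,0],
  [0,0,0,0,0,0],
  [0,0,0,0,0,0],
], fingers=1)

```text
time: 11.15
tool_pos: [0.5251, -0.0515, 0.0887]
tool_rot: [-3.142, 0.0, 1.876]
contact_force: [-0.5, -0.6, 0.3]
opening: 0.0752
grip_force: 0.0
```

>>> move_arm([
  [0,0,-0.2,0,0,0],
  [0,0,-0.5,0,0,0],
  [0,0,-0.95,0,0,0],
  [0,0,-0.95,0,0,0],
])

```text
time: 11.65
tool_pos: [0.5271, -0.0519, 0.1871]
tool_rot: [3.135, 0.004, 1.876]
contact_force: [-0.4, -0.4, -0.2]
opening: 0.0916
grip_force: 0.0
```

```bash
python3 - <<'E'
from chk import *
W=cloud(grab('wrist')).reshape(-1,3);S=cloud(grab('scene')).reshape(-1,3)
print(handle(W,(.526,-.052),.06,.113),handle(S,(.526,-.052),.06,.113))
c=cur()
for a in [(.53,-.02,.24,105),(.551,.231,.24,82.3),(.551,.231,.086,82.3)]: print('#',a);c=go(c,T(*a[:3],down(a[3])))
E
```

```text
(366, array([ 0.5256, -0.053 ,  0.0014, -0.001 ]), np.float64(0.0002)) (102, array([ 0.5247, -0.0525,  0.0014, -0.0135]), np.float64(0.0018))
# (0.53, -0.02, 0.24, 105)
[0.285, 0.143, -0.563, 0.0, 0.0, 0.014]
# (0.551, 0.231, 0.24, 82.3)
[0.79, 0.284, -0.0, 0.0, 0.0, 0.042]
[0.82, 0.177, -0.001, 0.0, 0.0, 0.042]
[0.837, 0.068, 0.0, 0.0, 0.0, 0.042]
# (0.551, 0.231, 0.086, 82.3)
[0.0, -0.0, 0.77, 0.0, 0.0, 0.0]
[0.0, -0.0, 0.77, 0.0, 0.0, 0.0]
```

>>> move_arm([
  [0.28,0.14,-0.56,0,0,0.014],
  [0.28,0.14,-0.56,0,0,0.014],
])

```text
time: 12.0
tool_pos: [0.5315, -0.0194, 0.2419]
tool_rot: [3.137, 0.002, 1.834]
contact_force: [0.4, -0.4, -0.8]
opening: 0.0921
grip_force: 0.0
```

>>> move_arm([
  [0.4,0.14,0,0,0,0.021],
  [0.79,0.28,0,0,0,0.042],
  [0.79,0.28,0,0,0,0.042],
])

```text
time: 12.38
tool_pos: [0.5358, 0.065, 0.2376]
tool_rot: [-3.138, -0.001, 1.704]
contact_force: [-0.7, -0.3, 0.2]
opening: 0.0913
grip_force: 0.0
```

>>> move_arm([
  [0.41,0.09,0,0,0,0.021],
  [0.82,0.18,0,0,0,0.042],
  [0.82,0.18,0,0,0,0.042],
])

```text
time: 12.75
tool_pos: [0.5434, 0.1478, 0.238]
tool_rot: [-3.139, 0.0, 1.572]
contact_force: [0.2, 0.1, 0.3]
opening: 0.0916
grip_force: 0.0
```

>>> move_arm([
  [0.42,0.04,0,0,0,0.021],
  [0.84,0.07,0,0,0,0.042],
  [0.84,0.07,0,0,0,0.042],
  [0.84,0.07,0,0,0,0.042],
  [0.84,0.07,0,0,0,0.042],
])

```text
time: 13.38
tool_pos: [0.5513, 0.2289, 0.2394]
tool_rot: [-3.141, 0.001, 1.435]
contact_force: [-0.8, -0.1, 1.1]
opening: 0.0918
grip_force: 0.0
```

```bash
python3 - <<'E'
from chk import *
W=cloud(grab('wrist')).reshape(-1,3)
print(handle(W,(.551,.231),.06,.113),robot.observe()['tool_pos'])
c=cur();go(c,T(.551,.231,.088,down(82.3)))
E
```

```text
(203, array([ 0.5509,  0.2305,  0.0023, -0.0006]), np.float64(0.0002)) [0.55127999 0.229115   0.23959506]
[0.01, -0.003, 0.758, -0.0, 0.0, -0.0]
[0.009, -0.002, 0.758, -0.0, 0.0, -0.0]
```

>>> move_arm([
  [0.02,0,0.3,0,0,0],
  [0.02,0,0.76,0,0,0],
  [0.02,0,0.76,0,0,0],
])

```text
time: 13.8
tool_pos: [0.5493, 0.2311, 0.1607]
tool_rot: [-3.135, 0.003, 1.436]
contact_force: [-0.2, 0.2, 0.3]
opening: 0.0921
grip_force: 0.0
```

>>> move_arm([
  [0,0,0.25,0,0,0],
  [0,0,0.5,0,0,0],
  [0,0,0.76,0,0,0],
  [0,0,0.76,0,0,0],
])

```text
time: 14.3
tool_pos: [0.5513, 0.2321, 0.0879]
tool_rot: [-3.14, 0.001, 1.436]
contact_force: [1.2, -0.2, 0.4]
opening: 0.092
grip_force: 0.0
```

>>> move_arm([
  [0,0,0,0,0,0],
  [0,0,0,0,0,0],
  [0,0,0,0,0,0],
  [0,0,0,0,0,0],
  [0,0,0,0,0,0],
  [0,0,0,0,0,0],
  [0,0,0,0,0,0],
  [0,0,0,0,0,0],
], fingers=-1, newtons=20)

```text
time: 15.3
tool_pos: [0.5514, 0.2326, 0.0876]
tool_rot: [-3.141, 0.0, 1.436]
contact_force: [-0.7, -0.5, -1.0]
opening: 0.0196
grip_force: 20.0
```

```bash
python3 - <<'E'
from plan import *
c=cur()
for a in [(.551,.231,.28,82.3),(.55,-.05,.28,107.6),(.587,-.241,.30,107.6),(.587,-.241,.202,107.6)]: print('#',a);c=go(c,T(*a[:3],down(a[3])))
E
```

```text
# (0.551, 0.231, 0.28, 82.3)
[-0.008, -0.001, -0.962, -0.0, 0.0, 0.0]
[-0.008, -0.001, -0.962, -0.0, 0.0, 0.0]
# (0.55, -0.05, 0.28, 107.6)
[-0.929, 0.122, 0.0, -0.0, 0.0, -0.047]
[-0.936, -0.015, 0.0, -0.0, 0.0, -0.047]
[-0.925, -0.154, 0.0, -0.0, 0.0, -0.047]
# (0.587, -0.241, 0.3, 107.6)
[-0.966, -0.114, -0.1, -0.0, 0.0, 0.0]
[-0.966, -0.113, -0.099, -0.0, 0.0, 0.0]
# (0.587, -0.241, 0.202, 107.6)
[0.0, -0.0, 0.98, -0.0, 0.0, 0.0]
```

>>> move_arm([
  [0,0,-0.2,0,0,0],
  [0,0,-0.5,0,0,0],
  [0,0,-0.96,0,0,0],
  [0,0,-0.96,0,0,0],
])

```text
time: 15.8
tool_pos: [0.5534, 0.2332, 0.1876]
tool_rot: [3.134, -0.003, 1.436]
contact_force: [-0.2, -1.2, -0.7]
opening: 0.0196
grip_force: 20.0
```

>>> move_arm([
  [0,0,-0.5,0,0,0],
  [0,0,-0.96,0,0,0],
  [0,0,-0.96,0,0,0],
])

```text
time: 16.18
tool_pos: [0.5527, 0.233, 0.2828]
tool_rot: [3.136, -0.003, 1.437]
contact_force: [0.4, 0.1, -0.6]
opening: 0.0195
grip_force: 20.0
```

>>> move_arm([
  [-0.46,0.06,0,0,0,-0.024],
  [-0.93,0.12,0,0,0,-0.047],
  [-0.93,0.12,0,0,0,-0.047],
])

```text
time: 16.55
tool_pos: [0.5503, 0.136, 0.2777]
tool_rot: [-3.138, 0.001, 1.581]
contact_force: [0.3, 0.5, -0.0]
opening: 0.0195
grip_force: 20.0
```

>>> move_arm([
  [-0.47,0,0,0,0,-0.024],
  [-0.94,-0.01,0,0,0,-0.047],
  [-0.94,-0.01,0,0,0,-0.047],
])

```text
time: 16.92
tool_pos: [0.5507, 0.0429, 0.2781]
tool_rot: [-3.139, -0.0, 1.728]
contact_force: [0.3, -0.6, -0.1]
opening: 0.0196
grip_force: 20.0
```

>>> move_arm([
  [-0.46,-0.07,0,0,0,-0.024],
  [-0.93,-0.15,0,0,0,-0.047],
  [-0.93,-0.15,0,0,0,-0.047],
])

```text
time: 17.3
tool_pos: [0.5511, -0.0506, 0.2784]
tool_rot: [-3.14, -0.001, 1.876]
contact_force: [-0.3, 0.5, -1.2]
opening: 0.0193
grip_force: 20.0
```

>>> move_arm([
  [-0.48,-0.06,-0.05,0,0,0],
  [-0.97,-0.11,-0.1,0,0,0],
  [-0.97,-0.11,-0.1,0,0,0],
])

```text
time: 17.68
tool_pos: [0.5709, -0.1461, 0.2885]
tool_rot: [-3.141, -0.001, 1.876]
contact_force: [0.1, 0.7, -0.5]
opening: 0.0196
grip_force: 20.0
```

>>> move_arm([
  [-0.48,-0.06,-0.05,0,0,0],
  [-0.97,-0.11,-0.1,0,0,0],
  [-0.97,-0.11,-0.1,0,0,0],
])

```text
time: 18.05
tool_pos: [0.5898, -0.2415, 0.2983]
tool_rot: [-3.141, -0.001, 1.877]
contact_force: [0.8, 2.0, -1.4]
opening: 0.0191
grip_force: 20.0
```

>>> move_arm([
  [0,0,0.3,0,0,0],
  [0,0,0.6,0,0,0],
  [0,0,0.98,0,0,0],
  [0,0,0.98,0,0,0],
  [0,0,0.98,0,0,0],
  [0,0,0.98,0,0,0],
])

```text
time: 18.8
tool_pos: [0.5901, -0.2406, 0.2038]
tool_rot: [3.139, 0.002, 1.88]
contact_force: [-0.3, 0.1, -1.2]
opening: 0.0194
grip_force: 20.0
```

```bash
python3 - <<'E'
from chk import *
o=robot.observe();print(o['tool_pos'])
c=grab('wrist','pics/w3.png');P=cloud(c);W=P.reshape(-1,3)
print(handle(W,o['tool_pos'][:2],.13,.195))
print(rect(W,.05,.06),'tool1',handle(W,(.526,-.053),.06,.113))
E
```

```text
[ 0.59010937 -0.24063609  0.20377895]
(955, array([ 0.5908, -0.2429, -0.0013,  0.001 ]), np.float64(0.0002))
(array([ 566.9, -180.6]), array([ 80.4, 181.4]), 17.5, 14784) tool1 (0, array([ 0.526, -0.053,  0.   ,  0.   ]), np.float64(nan))
  ret = _var(a, axis=axis, dtype=dtype, out=out, ddof=ddof,
  arrmean = um.true_divide(arrmean, div, out=arrmean,
  ret = ret.dtype.type(ret / rcount)
```

View pics/w3.png

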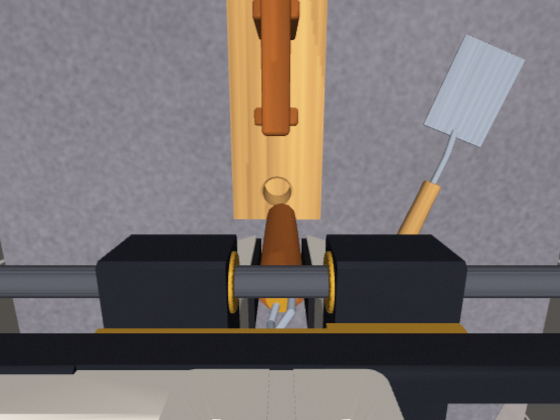

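The wrist view shows bore 2 at (278,190), just ahead of the held foot. The spatula and the rest are clear.

```bash
python3 - <<'E'
from chk import *
c=grab('wrist');P=cloud(c)
z=P[170:215,255:300,2];m=(z<.050).astype(np.uint8)
k=max(cv2.findContours(m,0,1)[0],key=cv2.contourArea);x,y,w,h=cv2.boundingRect(k);print(x+255,y+170,w,h)
a,b,d=[ray(c,*uv,.055) for uv in((255+x+(w-1)/2,170+y),(255+x,170+y+h/2),(255+x+w-1,170+y+h/2))];print(a,b,d,(b+d)/2)
print('by top edge',a[:2]-.013*np.array([-.301,.954]))
A=cur();go(A,T(A[0,3]-.004,A[1,3]-.0005,.122,down(107.6)))
E
```

```text
263 178 28 27
[ 0.58293355 -0.23093979  0.055     ] [ 0.57501779 -0.24646134  0.055     ] [ 0.59830894 -0.2390301   0.055     ] [ 0.58666337 -0.24274572  0.055     ]
by top edge [ 0.58684655 -0.24334179]
[0.009, -0.041, 0.812, 0.001, 0.001, 0.0]
```

>>> move_arm([
  [0.01,-0.04,0.1,0,0,0],
  [0.01,-0.04,0.3,0,0,0],
  [0.01,-0.04,0.5,0,0,0],
  [0.01,-0.04,0.6,0,0,0],
  [0.01,-0.04,0.7,0,0,0],
  [0.01,-0.04,0.8,0,0,0],
  [0.01,-0.04,0.8,0,0,0],
  [0.01,-0.04,0.8,0,0,0],
])

```text
time: 19.9
tool_pos: [0.5853, -0.2413, 0.1222]
tool_rot: [3.141, 0.001, 1.879]
contact_force: [1.2, -0.9, 0.0]
opening: 0.0194
grip_force: 20.0
```

>>> move_arm([
  [0,0,0.1,0,0,0],
  [0,0,0.2,0,0,0],
  [0,0,0.27,0,0,0],
  [0,0,0.32,0,0,0],
  [0,0,0.32,0,0,0],
  [0,0,0.32,0,0,0],
])

```text
time: 20.65
tool_pos: [0.5852, -0.2413, 0.09]
tool_rot: [3.141, 0.0, 1.879]
contact_force: [0.0, -0.4, -0.5]
opening: 0.0194
grip_force: 20.0
```

>>> move_arm([
  [0,0,0,0,0,0],
  [0,0,0,0,0,0],
  [0,0,0,0,0,0],
  [0,0,0,0,0,0],
  [0,0,0,0,0,0],
  [0,0,0,0,0,0],
], fingers=1)

```text
time: 21.4
tool_pos: [0.585, -0.2412, 0.0897]
tool_rot: [-3.142, 0.0, 1.879]
contact_force: [-0.5, 1.0, -0.4]
opening: 0.0748
grip_force: 0.0
```

>>> move_arm([
  [0,0,-0.2,0,0,0],
  [0,0,-0.5,0,0,0],
  [0,0,-0.98,0,0,0],
  [0,0,-0.98,0,0,0],
])

```text
time: 21.9
tool_pos: [0.587, -0.2422, 0.1923]
tool_rot: [3.136, 0.006, 1.879]
contact_force: [0.5, -0.5, -0.4]
opening: 0.0916
grip_force: 0.0
```

>>> move_arm([
  [0,0,-0.3,0,0,0],
  [0,0,-0.6,0,0,0],
  [0,0,-0.6,0,0,0],
  [0,0,-0.6,0,0,0],
])

```text
time: 22.4
tool_pos: [0.5845, -0.2409, 0.2461]
tool_rot: [-3.14, -0.002, 1.879]
contact_force: [-0.7, -0.7, -0.9]
opening: 0.0919
grip_force: 0.0
```

```bash
python3 - <<'E'
from chk import *
W=cloud(grab('wrist')).reshape(-1,3);Tp=cloud(grab('top')).reshape(-1,3)
print(handle(W,(.5865,-.243),.06,.113),rect(W,.05,.06),rect(Tp,.05,.06),rect(W,.125,.1365))
q=W[(W[:,2]>.132)&(W[:,2]<.139)&(np.hypot(W[:,0]-.557,W[:,1]+.146)<.06)];r=cv2.minAreaRect((q[:,:2]*1000).astype(np.float32));print('bar',r,np.median(q[:,2]))
c=cur()
for a in [(.557,-.148,.24,107.5),(.557,-.148,.106,107.5)]: print('#',a);c=go(c,T(*a[:3],down(a[3])))
E
```

```text
(205, array([ 0.5855, -0.2434,  0.0012, -0.001 ]), np.float64(0.0002)) (array([ 564.7, -173.5]), array([ 80.2, 195.4]), 17.5, 12756) (array([ 558.2, -146.2]), array([ 80.6, 250.8]), 17.6, 787) (array([ 566.1, -177. ]), array([ 17.6, 149.9]), 17.4, 2076)
bar ((557.01513671875, -147.91844177246094), (17.609893798828125, 88.86015319824219), 17.368677139282227) 0.13622158004826565
# (0.557, -0.148, 0.24, 107.5)
[0.968, 0.021, 0.061, -0.001, -0.001, 0.001]
# (0.557, -0.148, 0.106, 107.5)
[0.001, -0.001, 0.67, 0.0, 0.0, 0.0]
[0.0, -0.001, 0.67, 0.0, 0.0, 0.0]
```

>>> move_arm([
  [0.5,0.01,0,-0.001,-0.001,0.001],
  [0.97,0.02,0.06,-0.001,-0.001,0.001],
  [0.97,0.02,0.06,-0.001,-0.001,0.001],
  [0.97,0.02,0.06,-0.001,-0.001,0.001],
])

```text
time: 23.0
tool_pos: [0.5576, -0.1484, 0.2412]
tool_rot: [3.139, 0.003, 1.877]
contact_force: [-0.2, 0.6, -0.4]
opening: 0.0918
grip_force: 0.0
```

>>> move_arm([
  [0,0,0.2,0,0,0],
  [0,0,0.45,0,0,0],
  [0,0,0.67,0,0,0],
  [0,0,0.67,0,0,0],
])

```text
time: 23.5
tool_pos: [0.5569, -0.1491, 0.1727]
tool_rot: [-3.141, 0.001, 1.875]
contact_force: [-0.2, 0.0, -0.3]
opening: 0.0919
grip_force: 0.0
```

>>> move_arm([
  [0,0,0.2,0,0,0],
  [0,0,0.45,0,0,0],
  [0,0,0.67,0,0,0],
  [0,0,0.67,0,0,0],
  [0,0,0.67,0,0,0],
])

```text
time: 24.12
tool_pos: [0.5589, -0.1492, 0.1091]
tool_rot: [3.137, 0.005, 1.876]
contact_force: [0.2, 0.4, 0.2]
opening: 0.0918
grip_force: 0.0
```

>>> move_arm([
  [0,0,0,0,0,0],
  [0,0,0,0,0,0],
  [0,0,0,0,0,0],
  [0,0,0,0,0,0],
  [0,0,0,0,0,0],
  [0,0,0,0,0,0],
  [0,0,0,0,0,0],
  [0,0,0,0,0,0],
  [0,0,0,0,0,0],
  [0,0,0,0,0,0],
], fingers=-1, newtons=55)

```text
time: 25.38
tool_pos: [0.5578, -0.1484, 0.1075]
tool_rot: [3.139, 0.003, 1.876]
contact_force: [-0.7, -0.9, -1.6]
opening: 0.0177
grip_force: 55.0
```

>>> move_arm([
  [0,0,-0.04,0,0,0],
  [0,0,-0.12,0,0,0],
  [0,0,-0.22,0,0,0],
  [0,0,-0.34,0,0,0],
  [0,0,-0.46,0,0,0],
  [0,0,-0.58,0,0,0],
  [0,0,-0.7,0,0,0],
  [0,0,-0.82,0,0,0],
  [0,0,-0.92,0,0,0],
  [0,0,-0.98,0,0,0],
  [0,0,-1,0,0,0],
  [0,0,-1,0,0,0],
])

```text
time: 26.88
tool_pos: [0.5575, -0.1482, 0.2075]
tool_rot: [3.139, 0.003, 1.876]
contact_force: [0.7, -0.6, -6.8]
opening: 0.0173
grip_force: 55.0
```

>>> move_arm([
  [0,0,0,0,0,0],
  [0,0,0,0,0,0],
  [0,0,0,0,0,0],
  [0,0,0,0,0,0],
  [0,0,0,0,0,0],
  [0,0,0,0,0,0],
  [0,0,0,0,0,0],
  [0,0,0,0,0,0],
])

```text
time: 27.88
tool_pos: [0.5576, -0.1482, 0.2078]
tool_rot: [3.138, 0.003, 1.876]
contact_force: [0.2, -0.1, -6.9]
opening: 0.0177
grip_force: 55.0
```

```bash
python3 - <<'E'
from chk import *
o=robot.observe();print(o['tool_pos'],o['tool_rot'],o['contact_force'],np.abs(o['qvel']).max())
for n in('wrist','scene'):
    c=grab(n,f'pics/{n}9.png');Q=cloud(c).reshape(-1,3)
    q=Q[(abs(Q[:,2]-.155)<.008)&(np.hypot(Q[:,0]-.557,Q[:,1]+.146)<.13)]
    k=np.linalg.lstsq(np.c_[q[:,:2]-[.557,-.146],np.ones(len(q))],q[:,2],rcond=None)[0];print(n,len(q),'tilt deg',np.degrees(k[:2]),'top z',k[2])
E
```

```text
[ 0.55762628 -0.14822808  0.20775713] [3.1383784  0.00326704 1.87628368] [ 0.17314629 -0.14573569 -6.89187752] 0.0013037580858216945
wrist 24418 tilt deg [-0.04698044 -0.05651387] top z 0.15565662902981087
scene 971 tilt deg [-1.47714904 -0.67292232] top z 0.1548088098125341
```

View pics/scene9.png

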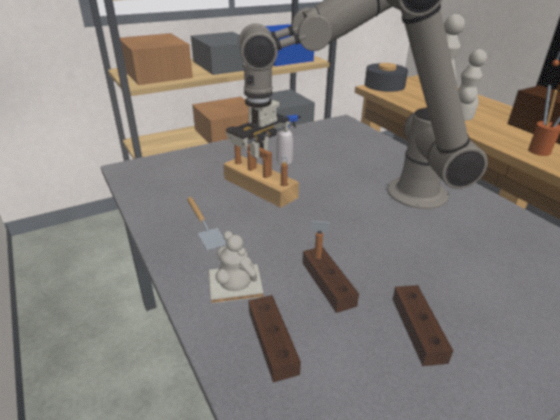

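The carrier is held at (260,178), level, with both loop tools in it. The scraper (319,245) and the bystanders are undisturbed.

```bash
python3 -c "
from cell import robot
print(robot.hand_in())"
```

```text
the job is handed in; nothing more can be done
None
```

Job handed in at about 28 s of the 72 s limit: one loop tool is in each bore, and the carrier is held steady and level by its crossbar about 10 cm above the stand, with the scraper still in the drying block and the maquette, bottle and spatula undisturbed.

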